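Set the green plug gauge in the sloping rest

TASK

Pick up the plug gauge with the green handle and lay it gently, without dropping it, in both yellow V saddles of the sloping rest, with its steel nose at the low end close to the black foot stop and its handle rising along the slope, so that it can be taken up again at a slant. Let go of it there, and leave the red and the blue gauge where they lie.

Things in the scene. Friction and masses are not known exactly. Their poses are not given: they have to be found in the camera images.
- green_gauge: Gauge to move: straight bar 160 mm long, 0.15 kg, lying on the bench, nose roughly to the robot. Green octagonal handle, 18 mm over flats (one pair upright: grip here), x = -56 to +80 mm; steel nose, 14 mm diameter, x = -80 to -56. Origin on the axis at mid-length near the centre of mass, 9 mm above the bench; x runs from nose to handle end, z up.
- cradle: Fixed rest sloping 25 deg. Origin: centre of a seated gauge, 100 mm up; x up the slope, roughly away from robot; y level; z square to the slope. Yellow 90 deg Vs, 14 mm long, at x = -42 and +42, mouth 42 mm wide, rims z = +9, centre the handle on y = z = 0. Gap between them free for fingers down to the spine, z = -39. Black stop: face x = -92, top z = +7. Friction stops sliding.
- red_gauge: The same gauge with a red handle, lying on the bench; to be left alone. Origin and axes as for the green one.
- blue_gauge: The same gauge with a blue handle, lying on the bench; to be left alone. Origin and axes as for the green one.

How it is judged:
At the end, for the whole second after the job is handed in: The green gauge lies released and at rest in the saddles, nose at the low end: its origin within 17 mm along the slope and 10 mm across and in height of the cradle's origin (its nose no more than 29 mm from the foot stop), its axis within 10 degrees of the slope's, handle end up (x of green_gauge in the frame of cradle between -0.017 and 0.017 m and y of green_gauge in the frame of cradle between -0.01 and 0.01 m and z of green_gauge in the frame of cradle between -0.01 and 0.01 m and angle between the x axis of green_gauge and the x axis of cradle, either way round below 0.175 rad and angle between green_gauge's own x axis and vertical below 1.4 rad and linear speed of green_gauge below 0.02 m/s and contact force between green_gauge and the fingers below 0.1 N); the robot touches nothing.
It fails at once if the red gauge is moved by more than 30 mm (distance of red_gauge from where it was at the start of the episode above 0.03 m).
It fails at once if the blue gauge is moved by more than 30 mm (distance of blue_gauge from where it was at the start of the episode above 0.03 m).
It fails at once if the green gauge is dropped or thrown into the rest (moves faster than 0.5 m/s within 40 mm of its seat) (distance between green_gauge and cradle below 0.04 m and linear speed of green_gauge above 0.5 m/s).
It also fails if it takes over 32 s, if anything falls off the work surface, if the arm or the gripper's body presses on something with over 40 N, if the wrist force passes 120 N, or if a joint passes its speed limit or range.

ROBOT

A 6-joint arm with a two-finger parallel gripper is mounted at the origin on the work surface. World frame = base frame: x ahead of the robot, y to its left, z up, the work surface at z = 0. Lengths are in m, angles in rad, forces in N, time in s.
With the tool pointing down it reaches from about 0.25 to 0.775 m from the base axis. Payload 4 kg.
Tool frame: the origin (TCP) lies at the centre of the arm's flange, where the gripper is bolted on; the fingertips stand 199 mm ahead of it and the grasp point (between the pads) lies 180 mm ahead of it (robot.tcp_to_tips is the distance from the TCP to the fingertips, in m); z points along the fingers, y is the line along which they close (so a half turn about z gives the same grasp; the last joint's range is limited). The gripper opens to 94 mm and grips with 3 to 60 N. Pads are 16 mm wide; open, the fingers measure 119 mm over their backs; the gripper's body (75 mm by 177 mm) begins 78 mm behind the grasp point.
Start: joints at [-1.353, 0.087, 1.371, -0, 1.684, -0.103], TCP at [0.173, -0.522, 0.405] pointing down, gripper open.
Joint ranges: [-3.1, 3.1], [-0.76, 2.03], [0.27, 2.55], [-1.08, 4.22], [0.17, 2.65], [-2.57, 2.57]. Speed limits (rad/s): [2.79, 2.79, 3.14, 3.14, 3.14, 3.14].

INTERFACE

Orientations are given as [roll, pitch, yaw] about the fixed x, y, z axes, in that order (R = Rz(yaw) Ry(pitch) Rx(roll)).
In Python, from bench import telemetry, snapshot, ticket, robot gives the robot as it stands.
- The arm moves only by the tool apply_moves, never from a script. Its argument "moves" is a list that holds one entry, the list of rows, each a list of 5 numbers: the shift along the tool's x, y, z in units of 50 mm (1.0 is 50 mm), then the turn about the tool's z in units of 10 degrees (1.0 is 10 degrees), then the closure, from 0 (fully open) to 1 (shut). A call has 1 to 10 rows; each row is the pose to reach, as a shift and turn from the pose commanded when the call began, along the tool's axes at that moment; what a row does not reach only later rows make up. A row lasts 1/8 s, in which the tool goes at most 62.5 mm and 10.7 degrees, less where a joint would pass 70% of its speed; a pose out of reach is approached as far as the arm can. A call with a gripper value outside its range is refused whole. The fingers move at their own pace and stop on an object; the grip force is fixed at half the most. Time passes only in rows, so rows that repeat a pose let the fingers close. It gives the time, the measured TCP pose, the force, the opening and the grip force at its end, in the units of the state.
- telemetry.get_obs(): the state, without advancing time (a new reading comes with each control period).
- snapshot(name): name is "scene" or "side" or "wrist"; returns a dict with "image" (420x560x3 uint8, red, green, blue), "fovy" (degrees; the focal length in pixels is half the picture's height over the tangent of half this angle, whatever the lens; pixels are square), "cx", "cy" (the principal point, pixels), "R" (3x3) and "t" (3): a world point X has camera coordinates R X + t. Camera axes: x right, y down, z forward; pixel columns grow to the right and rows downward; lengths in m; the calibration is good to about 2 mm. The wrist camera is an equidistant fisheye: a pixel r from the principal point sees the ray r / f radians off the axis. A picture is of the moment at which its call begins. There is no depth.
- ticket.close_job(): hands the job in; it is judged then, once.
The state is a dict: "time": time; "joint_positions": joint angles; "qvel": joint speeds; "joint_torque": joint torques, N m; "tool_pos": TCP position; "ee_rot": TCP orientation; "wrist_force": force on the tool from outside, world axes, zero at the start; "wrist_torque": the same for the moment, N m; "width": finger opening in m; "finger_force": force on a finger pad.
Only numpy, scipy, OpenCV 4.12 (cv2) and the standard library are available. Lean on these libraries where they do the work, as an engineer would, in place of code of your own. Each camera call takes 0.05 s, during which the arm holds its last target. There are 200 camera calls.

## Working session

There is one attempt and no reset: what is moved stays moved. The work goes in short steps, Python scripts to look and compute and a tool call to move; the robot and the scene stay as the last step left them, time stands still between calls to the robot, and variables do not carry over. Pictures are saved under pics/ and viewed, at most 13 in all, crops included, and the job is handed in when it is done.

Besides the shell and the picture viewer there is one more tool, called after "Request:" as name(argument=value, ...) on one line, values as JSON. apply_moves: Moves the arm, as the interface text tells. Its arguments: {"type":"object","properties":{"moves":{"type":"array","items":{"type":"array","items":{"type":"array","items":{"type":"number"}}}}},"required":["moves"]}

```bash
mkdir -p pics
cat > h.py <<'E'
import numpy as np, cv2
from bench import telemetry, snapshot, ticket, robot
def save(n,f):
    s=snapshot(n); cv2.imwrite(f'pics/{f}.png',s['image'][:,:,::-1]); np.save(f'pics/{f}.npy',s,allow_pickle=True); return s
def load(f): return np.load(f'pics/{f}.npy',allow_pickle=True).item()
def ray(s,u,v):
    f=s['image'].shape[0]/2/np.tan(np.radians(s['fovy'])/2)
    d=np.array([(u-s['cx'])/f,(v-s['cy'])/f,1.]); 
    if s.get('fish'):
        r=np.hypot(d[0],d[1]); d=np.array([d[0]/r*np.sin(r),d[1]/r*np.sin(r),np.cos(r)])
    R=np.array(s['R']);t=np.array(s['t']); return -R.T@t, R.T@d/np.linalg.norm(d)
def plane(s,u,v,z):
    c,d=ray(s,u,v); return c+d*(z-c[2])/d[2]
def tri(a,pa,b,pb):
    c1,d1=ray(a,*pa);c2,d2=ray(b,*pb)
    x=np.linalg.lstsq(np.c_[d1,-d2],c2-c1,rcond=None)[0]
    p,q=c1+d1*x[0],c2+d2*x[1]; return (p+q)/2,np.linalg.norm(p-q)
E
python3 - <<'E'
from h import *
ims=[]
for n in('scene','side','wrist'):
    s=save(n,n+'0'); print(n,s['fovy'],s['cx'],s['cy'],-np.array(s['R']).T@s['t'])
print(telemetry.get_obs())
E
```

```text
scene 54.9943874479609 278.4207712770061 210.61765763866072 [ 0.97894784 -0.50593465  0.57337936]
side 56.40637284757534 273.74775224006186 208.79307867361655 [0.4358113  0.5819667  0.53443866]
wrist 65.70646984690485 281.6659723255794 211.17565290440368 [ 0.25082127 -0.49675746  0.38380419]
{'time': 0.15, 'joint_positions': array([-1.35310378e+00,  8.78110416e-02,  1.37185338e+00,  5.09130037e-07,
        1.68360127e+00, -1.03074696e-01]), 'qvel': array([ 9.16878381e-05, -1.44533316e-03, -4.98242960e-03, -1.45127024e-03,
       -7.33212028e-04, -1.33361183e-04]), 'joint_torque': array([ 1.71245458e-03, -3.40642798e+01, -3.02793002e+01,  7.17640179e-02,
        3.05156910e-02, -1.14927475e-04]), 'tool_pos': array([ 0.17340547, -0.52187336,  0.40378592]), 'ee_rot': array([-3.13992854e+00, -1.72646363e-04,  3.20767159e-01]), 'wrist_force': array([-0.38741885,  0.43197309,  0.36935122]), 'wrist_torque': array([ 0.01006247, -0.00384461,  0.02545623]), 'finger_force': 0.0, 'width': 0.09367940777777492}
```

View pics/scene0.png

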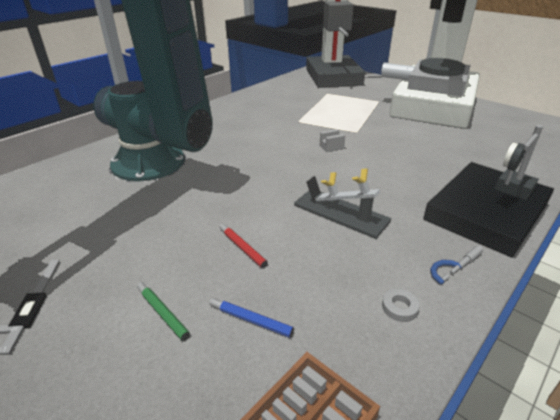

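View pics/side0.png

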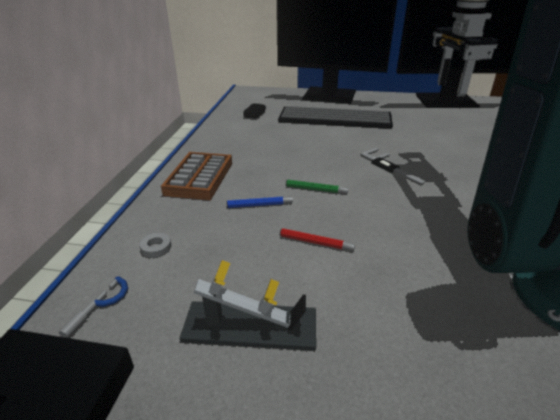

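The scene view shows the green gauge from about (142,288) to (185,335), with red and blue clear of it. The cradle is near (345,200), with yellow Vs at (330,180) and (361,177). The side view shows green at (315,187) and Vs at (222,273) and (271,292), with the stop at the right, toward the robot.

```bash
cat >> h.py <<'E'
def masks(s):
    h=cv2.cvtColor(s['image'],cv2.COLOR_RGB2HSV); H,S,V=cv2.split(h)
    return {'green':((H>45)&(H<80)&(S>120)&(V>40)),'yellow':((H>18)&(H<32)&(S>130)&(V>90)),'red':((H<6)|(H>174))&(S>150)&(V>60),'blue':((H>108)&(H<125)&(S>150)&(V>60))}
def blobs(m,amin=25):
    n,l,st,c=cv2.connectedComponentsWithStats(m.astype(np.uint8)); return [(st[i],c[i],l==i) for i in range(1,n) if st[i][4]>=amin]
def ends(m):
    y,x=np.nonzero(m); p=np.c_[x,y].astype(float); c=p.mean(0); d=np.linalg.svd(p-c,full_matrices=False)[2][0]; t=(p-c)@d
    return c+d*(t.min()),c+d*(t.max())
E
python3 - <<'E'
from h import *
for n in('scene0','side0','wrist0'):
    s=load(n); s['fish']='wrist' in n
    for k,m in masks(s).items():
        for st,c,b in blobs(m):
            e=ends(b)
            if k!='yellow' :
                P=[plane(s,*q,.009) for q in e]; d=P[1]-P[0]
                if np.linalg.norm(d)<.3 and st[4]>150: print(n,k,st,P[0].round(4),P[1].round(4),np.linalg.norm(d).round(4),np.degrees(np.arctan2(d[1],d[0])).round(1))
            else: print(n,k,st,c.round(1),e)
a,b=load('scene0'),load('side0')
big=np.hstack([cv2.resize(a['image'][155:245,280:400],None,fx=4,fy=4,interpolation=2),cv2.resize(b['image'][250:350,175:325],None,fx=2.1,fy=3.6)])
x=cv2.resize(a['image'][155:245,285:395],(440,360)); y=cv2.resize(b['image'][252:352,175:325],(360,240))
y=cv2.copyMakeBorder(y,0,120,0,0,cv2.BORDER_CONSTANT)
cv2.imwrite('pics/c1.png',np.hstack([x,y])[:,:,::-1])
E
```

```text
scene0 yellow [360 170   7  12  51] [363.3 175.2] (array([364.22313225, 169.69967004]), array([362.33220442, 180.88712778]))
scene0 yellow [329 173   6  11  41] [331.9 178.5] (array([333.27359824, 173.06955065]), array([330.64303139, 183.41767045]))
scene0 red [226 229  38  35 294] [ 0.414  -0.0657  0.009 ] [ 0.5452 -0.0872  0.009 ] 0.133 -9.3
scene0 blue [  0   0  28  21 487] [-2.9703  0.5922  0.009 ] [-2.8514  0.75    0.009 ] 0.1976 53.0
scene0 blue [221 302  71  33 550] [ 0.5699 -0.2159  0.009 ] [ 0.6993 -0.1769  0.009 ] 0.1352 16.8
side0 green [287 181  51  11 272] [ 0.5769 -0.3047  0.009 ] [ 0.4444 -0.2937  0.009 ] 0.1329 175.3
side0 yellow [215 261  15  24 203] [221.6 272.3] (array([225.22865942, 261.40869735]), array([218.01900889, 283.00634548]))
side0 yellow [265 280  14  25 202] [271.1 291.5] (array([273.34434139, 280.06885918]), array([268.7679715 , 302.95373257]))
side0 red [281 229  62  19 446] [ 0.556  -0.0917  0.009 ] [ 0.4233 -0.0699  0.009 ] 0.1344 170.7
side0 blue [299  69  23  18 317] [ 0.6764 -1.2832  0.009 ] [ 0.5732 -1.2885  0.009 ] 0.1033 -177.1
side0 blue [339  71  20  17 187] [ 0.4963 -1.3334  0.009 ] [ 0.4056 -1.208   0.009 ] 0.1547 125.9
side0 blue [228 197  55  10 344] [ 0.5753 -0.2196  0.009 ] [ 0.703  -0.1807  0.009 ] 0.1334 16.9
side0 blue [ 96 277  31  29 223] [0.8158 0.1133 0.009 ] [0.8322 0.1772 0.009 ] 0.066 75.6
wrist0 yellow [457 337   5  15  47] [459.1 343.2] (array([459.82883385, 336.97892291]), array([458.10077601, 351.01240937]))
```

View pics/c1.png

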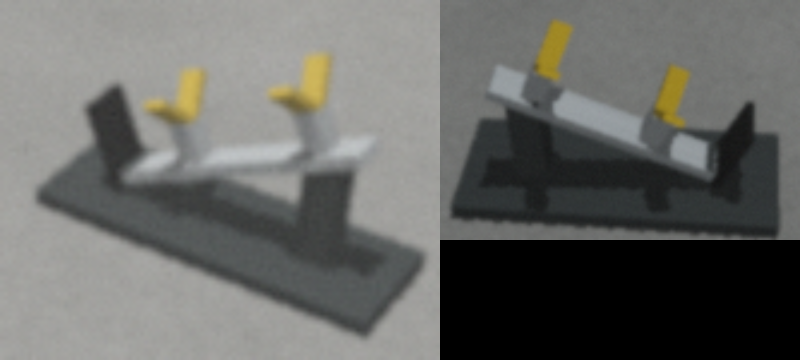

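View pics/wrist0.png

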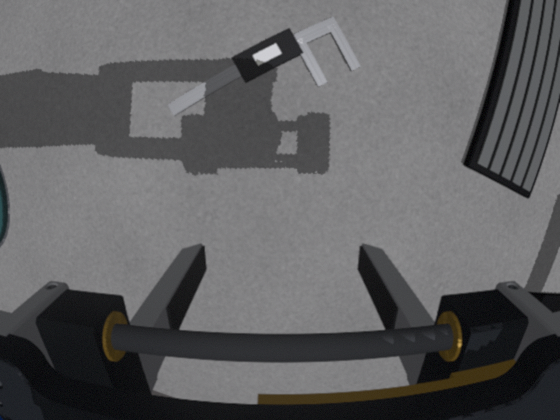

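The crops show the rest's V pair and its stop on the robot side. The wrist view shows only bench, caliper and fingers (fingertips near (200,250) and (365,250)). I'm moving to look at green from above.

Request:
apply_moves(moves=[[[1,-0.5,0,0.5,0],[2,-1,0,1,0],[3,-1.5,0,1.5,0],[4,-2,0,2,0],[5,-2.5,0,2.3,0],[5.75,-2.95,0,2.3,0],[5.75,-2.95,0,2.3,0],[5.75,-2.95,0,2.3,0]]])

```text
time: 1.15
tool_pos: [0.3995, -0.2915, 0.4044]
ee_rot: [3.141, 0.001, -0.08]
wrist_force: [-0.5, -1.2, -0.4]
width: 0.0939
finger_force: 0.0
```

Run:
```python
from h import *
s=save('wrist','wrist1'); s['fish']=1
o=telemetry.get_obs(); print(o['tool_pos'],o['ee_rot'],-np.array(s['R']).T@s['t'])
for k,m in masks(s).items():
    for st,c,b in blobs(m):
        e=ends(b)
        P=[plane(s,*q,.009) for q in e]; d=P[1]-P[0]
        print(k,st,c,P[0].round(4),P[1].round(4),np.linalg.norm(d).round(4),np.degrees(np.arctan2(d[1],d[0])).round(1))
```

```text
[ 0.39926909 -0.29193903  0.40443785] [ 3.14129935e+00  7.07588462e-04 -8.16475422e-02] [ 0.48086953 -0.29891153  0.38449007]
green [ 270   36   15  118 1740] [277.06321839  94.84022989] [ 0.5787 -0.3021  0.009 ] [ 0.4418 -0.2904  0.009 ] 0.1374 175.1
yellow [456 323   5  33  60] [458.58333333 338.4       ] [ 0.1645 -0.555   0.009 ] [ 0.0907 -0.5724  0.009 ] 0.0758 -166.8
yellow [103 338   4  15  28] [104.21428571 343.96428571] [0.1788 0.02   0.009 ] [0.1474 0.0281 0.009 ] 0.0324 165.6
red [ 101   83   15  107 1334] [107.75112444 135.72188906] [ 0.5553 -0.088   0.009 ] [ 0.4201 -0.0658  0.009 ] 0.1369 170.7
blue [178   0  33  50 734] [193.98228883  23.02724796] [ 0.6447 -0.1951  0.009 ] [ 0.5764 -0.2168  0.009 ] 0.0717 -162.4
```

View pics/wrist1.png

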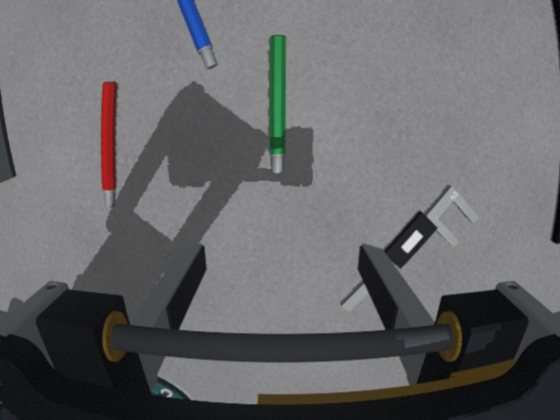

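The wrist view shows green at (277,95), nose toward the robot, and red at (108,136); this agrees with the side view. Going down for the grasp.

Request:
apply_moves(moves=[[[1,-0.05,0.5,0,0],[2,-0.07,1.3,0,0],[1.99,-0.07,2.3,0,0],[1.99,-0.07,3.2,0,0],[1.99,-0.07,3.8,0,0],[1.99,-0.07,4.05,0,0],[1.99,-0.07,4.05,0,0],[1.99,-0.07,4.05,0,1],[1.99,-0.07,4.05,0,1],[1.99,-0.07,4.05,0,1]]])

```text
time: 2.45
tool_pos: [0.4994, -0.296, 0.2029]
ee_rot: [3.141, -0.001, -0.081]
wrist_force: [0.2, -0.2, 0.5]
width: 0.0671
finger_force: 0.0
```

Request:
apply_moves(moves=[[[0,0,0,0,1],[0,0,0,0,1],[0,0,0,0,1]]])

```text
time: 2.82
tool_pos: [0.4992, -0.2958, 0.2022]
ee_rot: [3.142, 0.0, -0.081]
wrist_force: [-0.2, -0.2, -0.0]
width: 0.0373
finger_force: 0.0
```

Request:
apply_moves(moves=[[[0,0,0,0,1],[0,0,0,0,1],[0,0,0,0,1],[0,0,0,0,1]]])

```text
time: 3.32
tool_pos: [0.4992, -0.2958, 0.2021]
ee_rot: [-3.141, 0.0, -0.081]
wrist_force: [0.3, 1.0, -1.0]
width: 0.0176
finger_force: 30.0
```

Run:
```python
from h import *
a,b=load('scene0'),load('side0')
# V plate centres: upper V then lower V, assumed heights of axis
print('up',tri(a,(361,177),b,(222,275)),'low',tri(a,(329,181),b,(271,293)))
print(tri(a,(310,184),b,(300,305)))
```

```text
up (array([0.60211889, 0.16800491, 0.11635208]), np.float64(0.001437673112096537)) low (array([0.52784465, 0.15754915, 0.08026496]), np.float64(0.0002747317839567158))
(array([0.48083723, 0.15032654, 0.0550464 ]), np.float64(0.0038085154843278506))
```

Request:
apply_moves(moves=[[[0,0,-0.5,0,1],[0,0,-1.5,0,1],[-0.3,-0.7,-2.4,0,1],[-0.7,-1.7,-3,-0.3,1],[-1.1,-2.8,-3.5,-0.6,1],[-1.5,-3.9,-4,-0.9,1],[-1.9,-5,-4,-1.27,1],[-2.3,-6.1,-4,-1.27,1],[-2.7,-7.2,-4,-1.27,1],[-3.17,-8.3,-4,-1.27,1]]])

```text
time: 4.58
tool_pos: [0.3737, 0.1321, 0.402]
ee_rot: [3.141, -0.001, 0.14]
wrist_force: [0.7, 1.3, -1.1]
width: 0.0175
finger_force: 30.0
```

Request:
apply_moves(moves=[[[0,0,0,0,1],[0,0,0,0,1]]])

```text
time: 4.82
tool_pos: [0.3746, 0.1305, 0.4019]
ee_rot: [3.141, 0.0, 0.142]
wrist_force: [0.2, -0.2, -2.1]
width: 0.0177
finger_force: 30.0
```

Run:
```python
from h import *
s=save('wrist','wrist2'); s['fish']=1
o=telemetry.get_obs(); print(o['tool_pos'],o['ee_rot'],o['width'],o['finger_force'])
for k,m in masks(s).items():
    for st,c,b in blobs(m):
        print(k,st,c,[q.round(1) for q in ends(b)],plane(s,*c,.1))
```

```text
[0.37489947 0.12990713 0.4019322 ] [3.14075445e+00 2.05182981e-04 1.39984410e-01] 0.017420038387019998 29.998308629728854
green [ 266  127   33  208 6359] [281.5692719  226.48545369] [array([282. , 126.9]), array([281.1, 334. ])] [0.35963731 0.12729146 0.1       ]
yellow [244  32  55  20 842] [270.89073634  40.88836105] [array([243.9,  40.3]), array([298.2,  41.5])] [0.52264865 0.1596533  0.1       ]
yellow [240 337   4  36  77] [241.71428571 355.24675325] [array([241.2, 337. ]), array([242.2, 372. ])] [0.19995649 0.15009908 0.1       ]
yellow [320 338   4  35  83] [321.63855422 355.03614458] [array([322.1, 338. ]), array([321.2, 372. ])] [0.21285629 0.0607274  0.1       ]
red [ 436   77   43  103 1401] [457.9793005  127.51677373] [array([474. ,  77.6]), array([442. , 177.4])] [ 0.47957938 -0.02496092  0.1       ]
blue [523   2  24  92 843] [535.3143535   47.63226572] [array([528.1,   1.5]), array([542.5,  93.4])] [ 0.59377213 -0.11509627  0.1       ]
```

View pics/wrist2.png

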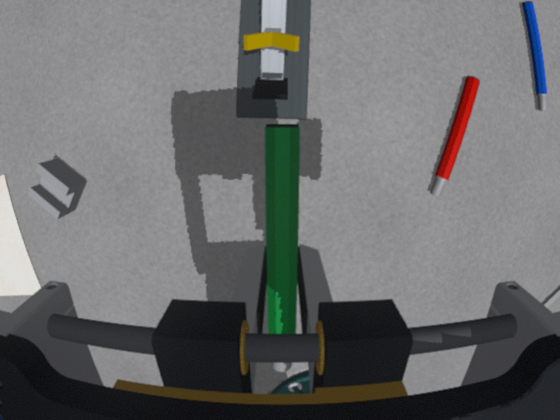

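The wrist view shows the held gauge straight, with its tip at (282,127). The lower V rims are at (244,40) and (298,41), and the upper V is out of frame. Moving forward to see both.

Request:
apply_moves(moves=[[[0.6,-0.1,0,0,1],[1.1,-0.18,0,0,1],[1.1,-0.18,0,0,1],[1.1,-0.18,0,0,1]]])

```text
time: 5.38
tool_pos: [0.428, 0.146, 0.4018]
ee_rot: [3.141, 0.001, 0.139]
wrist_force: [0.1, -0.3, -1.3]
width: 0.0175
finger_force: 30.0
```

Run:
```python
from h import *
s=save('wrist','wrist3'); s['fish']=1
o=telemetry.get_obs(); print(o['tool_pos'],o['ee_rot'])
for k in('green','yellow'):
    for st,c,b in blobs(masks(s)[k],150):
        e=ends(b); y,x=np.nonzero(b)
        print(k,st,c,[q.round(1) for q in e],plane(s,*c,.1))
        if k=='yellow':
            zr=(.100+42e-3*.4226*(1 if c[1]<70 else -1)+.009*.906)  # rim height
            P=[plane(s,*q,zr) for q in e]; print(zr,P,np.linalg.norm(P[0]-P[1]),(P[0]+P[1])/2)
```

```text
[0.42766784 0.14616726 0.40201807] [3.14128483e+00 7.67894536e-04 1.39038889e-01]
green [ 264  127   36  208 6424] [281.51618929 225.80214819] [array([281.9, 126.9]), array([281.1, 334. ])] [0.41328539 0.14307694 0.1       ]
yellow [252   0  63  18 976] [282.95696721   7.49180328] [array([251.9,   6.9]), array([313.9,   8.1])] [0.6082696 0.1688753 0.1      ]
0.1259032 [array([0.59674309, 0.19201488, 0.1259032 ]), array([0.6025042 , 0.14368022, 0.1259032 ])] 0.04867678271650689 [0.59962364 0.16784755 0.1259032 ]
yellow [253  87  55  24 843] [280.18623962  97.56465006] [array([252.9,  96.3]), array([307.1,  98.8])] [0.52673828 0.15995434 0.1       ]
0.09040480000000001 [array([0.52539915, 0.18410584, 0.0904048 ]), array([0.52973058, 0.13644076, 0.0904048 ])] 0.04786147742486817 [0.52756487 0.1602733  0.0904048 ]
```

View pics/wrist3.png

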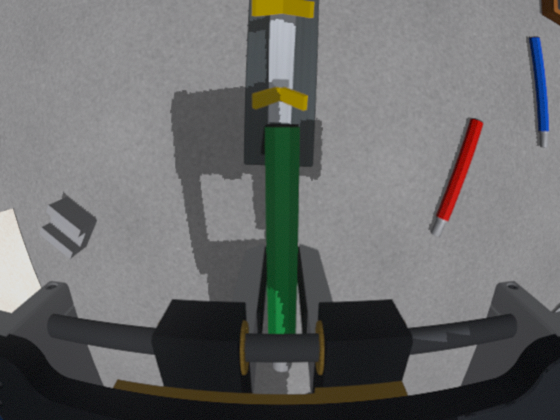

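The view shows the lower V centred at (280,98) and the upper V at (283,7), clipped by the top edge. The cradle yaw is about 6°, so its origin is near (0.565, 0.164). Going to hover above it.

Request:
apply_moves(moves=[[[0.8,0,0,0.19,1],[1.7,0.01,0,0.19,1],[2.4,0.02,0.3,0.19,1],[2.77,0.03,0.8,0.19,1],[2.77,0.03,1.2,0.19,1],[2.77,0.03,1.44,0.19,1],[2.77,0.03,1.44,0.19,1],[2.77,0.03,1.44,0.19,1]]])

```text
time: 6.42
tool_pos: [0.5651, 0.1652, 0.3316]
ee_rot: [-3.142, -0.002, 0.108]
wrist_force: [0.8, 0.8, -0.9]
width: 0.0178
finger_force: 30.0
```

Run:
```python
from h import *
a=save('scene','sc4');b=save('side','sd4')
o=telemetry.get_obs(); print(o['tool_pos'],o['ee_rot'],o['wrist_force'])
x=cv2.resize(a['image'][115:235,280:400],(400,400)); y=cv2.resize(b['image'][220:350,160:340],(400,289))
y=cv2.copyMakeBorder(y,0,111,0,0,cv2.BORDER_CONSTANT)
cv2.imwrite('pics/c4.png',np.hstack([x,y])[:,:,::-1])
```

```text
[0.56519594 0.16521758 0.33172017] [-3.14148075e+00 -2.65537357e-03  1.07858236e-01] [-0.32436192  0.02126231 -1.48598691]
```

View pics/c4.png

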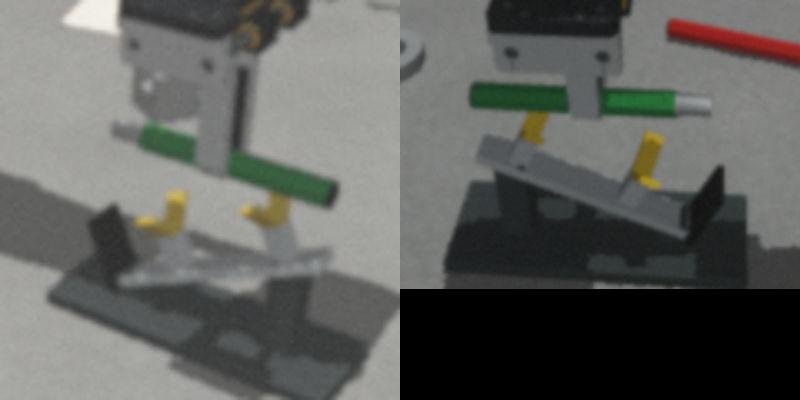

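The gauge hovers level above both Vs, fingers between them. Descending slowly so the upper V tips it in the pads.

Request:
apply_moves(moves=[[[0,0,0.1,0,1],[0,0,0.2,0,1],[0,0,0.25,0,1],[0,0,0.3,0,1],[0,0,0.35,0,1],[0,0,0.4,0,1],[0,0,0.44,0,1],[0,0,0.48,0,1],[0,0,0.48,0,1]]])

```text
time: 7.65
tool_pos: [0.5652, 0.1653, 0.3062]
ee_rot: [-3.141, -0.0, 0.108]
wrist_force: [-1.8, 1.0, 1.7]
width: 0.0174
finger_force: 30.0
```

Request:
apply_moves(moves=[[[0,0,0.04,0,1],[0,0,0.08,0,1],[0,0,0.12,0,1],[0,0,0.16,0,1],[0,0,0.19,0,1],[0,0,0.19,0,1]]])

```text
time: 8.4
tool_pos: [0.5655, 0.1652, 0.2969]
ee_rot: [-3.142, -0.002, 0.108]
wrist_force: [1.2, 1.6, 2.1]
width: 0.0179
finger_force: 30.0
```

Run:
```python
from h import *
a=save('scene','sc5');b=save('side','sd5')
x=cv2.resize(a['image'][115:235,280:400],(400,400)); y=cv2.resize(b['image'][220:350,160:340],(400,289))
y=cv2.copyMakeBorder(y,0,111,0,0,cv2.BORDER_CONSTANT)
cv2.imwrite('pics/c5.png',np.hstack([x,y])[:,:,::-1])
```

```text
(no output)
```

View pics/c5.png

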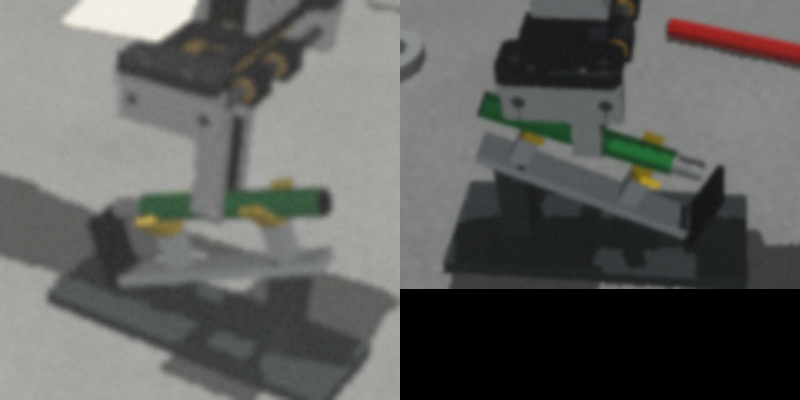

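The gauge is pivoting in the pads as planned, almost seated. Continuing until the lower V takes the load.

Request:
apply_moves(moves=[[[0,0,0.03,0,1],[0,0,0.06,0,1],[0,0,0.06,0,1]]])

```text
time: 8.88
tool_pos: [0.5651, 0.1652, 0.2935]
ee_rot: [-3.142, 0.0, 0.108]
wrist_force: [1.2, 0.5, 3.7]
width: 0.0176
finger_force: 30.0
```

Request:
apply_moves(moves=[[[0,0,0.02,0,1],[0,0,0.04,0,1],[0,0,0.04,0,1]]])

```text
time: 9.25
tool_pos: [0.565, 0.1653, 0.293]
ee_rot: [-3.141, -0.0, 0.108]
wrist_force: [-2.5, 2.3, 8.2]
width: 0.0175
finger_force: 30.0
```

Request:
apply_moves(moves=[[[0,0,0.02,0,1],[0,0,0.04,0,1],[0,0,0.04,0,1]]])

```text
time: 9.62
tool_pos: [0.5649, 0.1654, 0.2928]
ee_rot: [-3.141, -0.001, 0.108]
wrist_force: [-3.6, 0.9, 13.5]
width: 0.0176
finger_force: 30.0
```

Seated: the height stops changing while the force rises. Releasing gently by opening part way first.

Request:
apply_moves(moves=[[[0,0,-0.03,0,0.6],[0,0,-0.03,0,0.6],[0,0,-0.03,0,0.6],[0,0,-0.03,0,0.6],[0,0,-0.03,0,0.4]]])

```text
time: 10.25
tool_pos: [0.5651, 0.1651, 0.2908]
ee_rot: [3.141, 0.001, 0.108]
wrist_force: [0.0, 0.1, 0.5]
width: 0.0444
finger_force: 0.0
```

Run:
```python
from h import *
a=save('scene','sc6');b=save('side','sd6')
x=cv2.resize(a['image'][115:235,280:400],(400,400)); y=cv2.resize(b['image'][220:350,160:340],(400,289))
y=cv2.copyMakeBorder(y,0,111,0,0,cv2.BORDER_CONSTANT)
cv2.imwrite('pics/c6.png',np.hstack([x,y])[:,:,::-1])
```

```text
(no output)
```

View pics/c6.png

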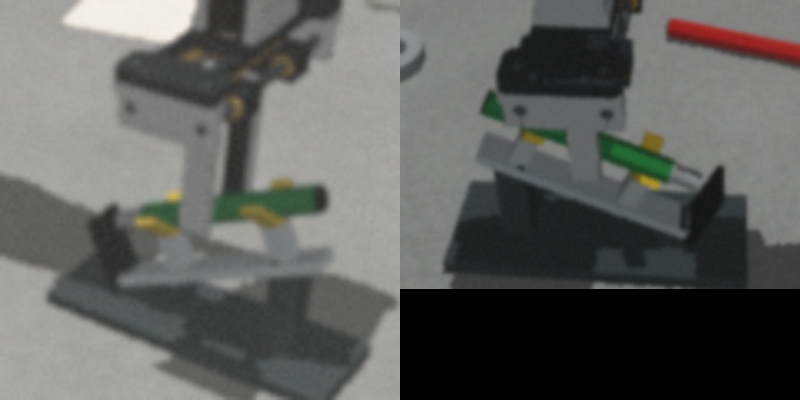

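The gauge lies in both Vs along the slope, released. Rising straight up and checking.

Request:
apply_moves(moves=[[[0,0,-0.2,0,0.4],[0,0,-0.7,0,0.4],[0,0,-1.4,0,0.4],[0,0,-2.2,0,0.4],[-0.8,0,-2.4,0,0.4],[-1.6,0,-2.4,0,0.4],[-2.4,0,-2.4,0,0.4],[-2.4,0,-2.4,0,0.4],[-2.4,0,-2.4,0,0.4]]])

```text
time: 11.48
tool_pos: [0.4461, 0.1523, 0.4121]
ee_rot: [-3.142, -0.002, 0.108]
wrist_force: [-0.2, -0.9, 0.4]
width: 0.0561
finger_force: 0.0
```

Run:
```python
from h import *
a=save('scene','sc7');b=save('side','sd7');print(telemetry.get_obs()['tool_pos'])
def g(s,lo,hi):
    m=masks(s)['green']; z=np.zeros_like(m); z[lo[1]:hi[1],lo[0]:hi[0]]=m[lo[1]:hi[1],lo[0]:hi[0]]; return ends(z)
ea=g(a,(290,140),(400,215)); eb=g(b,(180,240),(310,310)); print(ea,eb)
ea=sorted(ea,key=lambda p:-p[0]); eb=sorted(eb,key=lambda p:p[0])
H,N=tri(a,ea[0],b,eb[0]),tri(a,ea[1],b,eb[1]); d=H[0]-N[0]; L=np.linalg.norm(d); d/=L
print(H,N,L,'slope',np.degrees(np.arcsin(d[2])),'yaw',np.degrees(np.arctan2(d[1],d[0])),'origin',(H[0]+N[0])/2-d*.012)
x=cv2.resize(a['image'][115:235,280:400],(400,400)); y=cv2.resize(b['image'][220:350,160:340],(400,289))
y=cv2.copyMakeBorder(y,0,111,0,0,cv2.BORDER_CONSTANT)
cv2.imwrite('pics/c7.png',np.hstack([x,y])[:,:,::-1])
```

```text
[0.44666977 0.1523351  0.41145119]
(array([367.99459386, 172.95410212]), array([329.93370387, 177.43714846])) (array([199.01778079, 265.33973507]), array([280.76471412, 296.61498782]))
(array([0.62740828, 0.16797564, 0.13489376]), np.float64(0.01609578044341353)) (array([0.51585453, 0.1681457 , 0.08251168]), np.float64(0.011152174042868501)) 0.1232402141955726 slope 25.15322711571752 yaw -0.08734279682501826 origin [0.56076933 0.16807723 0.10360223]
```

View pics/c7.png

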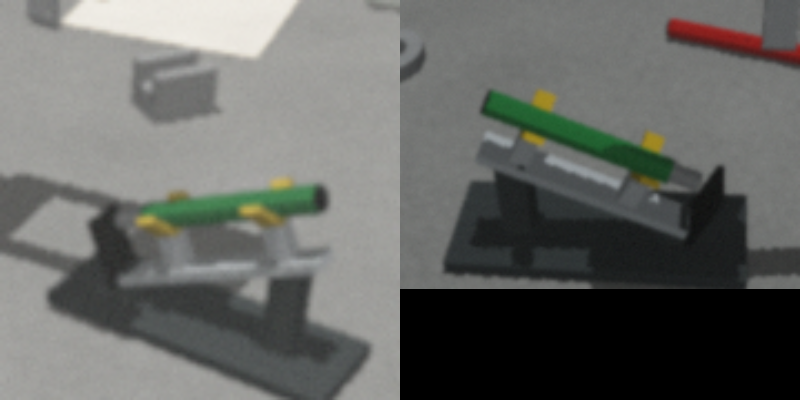

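The gauge lies in both Vs at about 25°, its nose by the stop and the hand clear of it. Handing in.

```bash
python3 -c "
from bench import ticket
print(ticket.close_job())"
```

```text
the job is handed in; nothing more can be done
None
```

The green gauge lies released in both yellow saddles at about 25°, nose beside the foot stop; the red and blue gauges were not touched, and the job was handed in at about 11.5 s of the 32 s, with no verdict shown.

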